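# Release a drilling jig's carrier with the pin and push it out

## Robot

A 6-joint arm with a two-finger parallel gripper is mounted at the origin on a cart in front of the work surface, level with it; the furniture and walls round the work are solid. World frame = base frame: x ahead of the robot, y to its left, z up, the work surface at z = 0. Lengths are in m, angles in rad, forces in N, time in s.
With the tool pointing down it reaches from about 0.3 to 0.775 m from the base axis. Payload 14.6 kg.
Tool frame: the origin (TCP) lies on the centre line of the jaws, within the pads' length; the fingertips stand ctrl.tcp_to_tips ahead of it and the grasp point (between the pads) lies 2 mm behind it (ctrl.tcp_to_tips is the distance from the TCP to the fingertips, in m); z points along the fingers, y is the line along which they close (so a half turn about z gives the same grasp; the last joint's range is limited). The gripper opens to 94 mm and grips with 3 to 60 N. Pads are 16 mm wide; open, the fingers measure 119 mm over their backs; the gripper's body (75 mm by 177 mm) begins 78 mm behind the grasp point.
Start: joints at [1.266, 0.3, 1.521, -0, 1.321, -0.067], TCP at [0.13, 0.535, 0.222] pointing down, gripper open.
Joint ranges: [-3.03, 3.03], [-0.79, 2.21], [0.23, 2.52], [-1.04, 4.18], [0, 3.07], [-2.55, 2.55]. Speed limits (rad/s): [2.22, 2.22, 2.57, 3.14, 3.14, 3.14].

## Interface

Orientations are given as [roll, pitch, yaw] about the fixed x, y, z axes, in that order (R = Rz(yaw) Ry(pitch) Rx(roll)).
In Python, from station import telemetry, viewer, hand_in, ctrl gives the robot as it stands.
- The arm moves only by the tool step_arm, never from a script. Its argument "plan" is a list of rows, each an object of numbers: "dx", "dy", "dz": the shift along the tool's x, y, z scaled (see below); "rx", "ry", "rz": the turn, a rotation vector about the tool's x, y, z scaled (see below); "claw": the closure, from 0 (fully open) to 1 (shut). In form: [{"dx": .., "dy": .., "dz": .., "rx": .., "ry": .., "rz": .., "claw": ..}, ...]. A call has 1 to 10 rows; each row shifts and turns the commanded pose from where the row before left it, along the tool's axes as they then stand; what a row does not reach is not made up. The controller multiplies each number of a shift by 0.1 m and each number of a turn by 90 degrees. A row lasts 1/10 s, in which the tool goes at most 50 mm and 8.59 degrees, less where a joint would pass 70% of its speed; a pose out of reach is approached as far as the arm can. A call with a number of a shift or a turn outside -1 to 1 is refused whole. A call with a gripper value outside its range is refused whole. The fingers move at their own pace and stop on an object; "grip_force" is the grip in N (left out, the last holds). Time passes only in rows, so rows that do not move let the fingers close. It gives the time, the measured TCP pose, the force, the opening and the grip force at its end, in the units of the state.
- telemetry.get_obs(): the state, without advancing time (a new reading comes with each control period).
- viewer.camera(name): name is "side" or "top" or "wrist"; returns a dict with "img" (420x560x3 uint8, red, green, blue), "z_map" (420x560 float32, m along the optical axis (not along the pixel's ray), 0 where there is no reading), "fx", "fy", "cx", "cy" (pixels), "R" (3x3) and "t" (3): a world point X has camera coordinates R X + t; the wrist camera has in their place "tool_from_camera" (4x4, takes a point from camera to tool coordinates, whose origin is the TCP and whose axes are the flange's). Camera axes: x right, y down, z forward; pixel columns grow to the right and rows downward; lengths in m; the calibration is good to about 2 mm. A picture is of the moment at which its call begins: read the wrist's pose just before it.
- hand_in(): hands the job in; it is judged then, once.
Trained networks look in a picture, given as the dict that the camera call returned (one of the last four; its "shot" number tells which), for a name from the list of things; names that differ only in an ending like _2 or _b are one class to them, and where a whole thing is asked for, a point or a joint stands for the part that bears it (a point fixed in the world has none). Each returns a list of dicts, best first, with "score" (0 to 1); they miss things now and then, are a little off and sometimes report something else, mostly with a low value. They report only what shows in the picture. A call takes as long as a camera call. They do not tell look-alikes from the thing itself.
- viewer.recognise(target, picture): "rect" ([left, top, right, bottom] in pixels, round what is visible of it).
The state is a dict: "time_s": time; "qpos": joint angles; "joint_vel": joint speeds; "tau": joint torques, N m; "ee_pos": TCP position; "eef_rot": TCP orientation; "force": force on the tool from outside, world axes, zero at the start; "moment": the same for the moment, N m; "grip_width": finger opening in m; "grip_force": force on a finger pad.
Only numpy, scipy, OpenCV 4.12 (cv2) and the standard library are available. Lean on these libraries where they do the work, as an engineer would, in place of code of your own. Each camera call takes 0.05 s, during which the arm holds its last target. There are 200 camera calls.

## Task

The bush carrier of the drilling jig is locked under the drill bridge. Take the release pin from its stand, hold the recessed button in the carrier's sloping block fully down with the pin and, keeping it down, push the carrier out from under the bridge to its far stop, with the brass bush still lying in its nest. Then put the pin back upright in its stand, let go, and leave the bearing, the bolt and the hex key where they lie.

Things in the scene. Friction and masses are not known exactly. Their poses are not given: they have to be found in the camera images.
- jig: drilling jig, fixed: grey base plate 230 x 140 mm with two dark rails along its x axis and a grey drill bridge across it (from x -3 to +33 mm, 136 mm wide in y, top at 110 mm, bolt heads and drill bushing to 116 mm). Origin on the underside; base from x -125 to +105 mm. Its x axis points to the left and away from the robot, along the carrier's way out; z is up.
- carrier (a joint): how far the carrier has slid out along the jig's +x, in m: 0 locked in (1 mm of play), 0.075 at the far stop; friction about 2 N. It moves only while the button is more than about 6.5 mm down: teeth 18.5 mm apart under the rails stop it if the button is let up on the way. Out beyond about 0.068 the last tooth keeps it from sliding back.
- button (a joint): how far the button is pressed into its bore, in m: 0 up, 0.009 fully down. A spring pushes it up, 2 N at the top and 6 N fully down.
- button_cap: round dark button cap, 14 mm across, origin at the centre of its top face; rides on the carrier, in a 16 mm bore in the sloping block at its end at the jig's -x (mouth 78 mm, block's top edge 87 mm above the bench). Button up: face 7 mm inside the mouth. Its z axis points out of the bore, 28 degrees from vertical, leaning to the jig's -x; it is pressed along -z: downward and to the jig's +x.
- nest (a point): point on the carrier, where the centre of the bush is when it lies in the nest (a deck between two low cross bars 12 mm high); 60 mm above the bench, axes as the jig's.
- bush_center (a point): centre of the brass bush, 52 mm thick and 94 mm long, 0.6 kg, which lies loose in the nest across the jig (its y axis along the jig's y).
- pin_grip (a point): middle of the release pin's grooved round steel handle, the place to grip it: 25 mm across, 51 mm long (25 mm above and below this point; the pin's top is 30 mm above). The pin's z axis runs from its tip to its handle. The pin weighs 0.15 kg and stands upright in its stand at the start.
- pin_tip (a point): centre of the release pin's tip, 110 mm below the middle of the handle on the pin's axis. The shank is 8 mm across and 70 mm long.
- pin_flange (a point): centre of the underside of the pin's round flange (36 mm across, 5 mm thick), 70 mm above the tip and 40 mm below the middle of the handle. It rests on the stand's top.
- pin: the release pin as a whole; origin at its tip, z axis toward the handle.
- stand_hole (a point): centre of the mouth of the hole in the pin's stand, a fixed dark steel block 60 x 60 mm with its top 88 mm above the bench; the hole is 14 mm wide and 74 mm deep, z up.
- bearing: loose ball bearing, 72 mm across, 18 mm high, lying flat; a bystander. Origin at its underside.
- bolt: loose black socket-head bolt, 70 mm long, lying; a bystander.
- hex_key: loose bright hex key, 84 mm long, lying; a bystander.
Not all that is in view belongs to the job. What is shaped like the part that bears bush_center but orange or red is not meant.

How it is judged:
On the way, in this order (a step that is already met when the one before it is completed fails the run):
1. the pin holds the button down with the carrier still in (value of joint button above 0.0058 m and value of joint carrier below 0.015 m and contact force between pin and button_cap above 1 N), for 0.05 s.
2. the carrier passes half-way with the pin still holding the button down (value of joint carrier between 0.035 and 0.065 m and value of joint button above 0.0045 m and contact force between pin and button_cap above 1 N), for 0.05 s.
3. the carrier is out at its far stop (value of joint carrier above 0.067 m), for 0.1 s.
At the end, for the whole second after the job is handed in: The carrier is out at its far stop (beyond 63 mm of its 75 mm) with the button sprung back up, the bush lies in its nest (within 12 mm), and the pin stands upright and at rest in the stand's hole with its flange on the stand's top (within 6 mm sideways, 8 mm in all, 0.1 rad) (value of joint carrier above 0.063 m and value of joint button below 0.004 m and distance between bush_center and nest below 0.012 m and horizontal distance between pin_flange and stand_hole below 0.006 m and distance between pin_flange and stand_hole below 0.008 m and angle between pin's own z axis and vertical below 0.1 rad and linear speed of pin below 0.02 m/s); the robot touches nothing.
It fails at once if the bearing, the bolt or the hex key is moved by more than 20 mm (distance of any of bearing, bolt, hex_key from where it was at the start of the episode above 0.02 m).
It fails at once if the bush leaves its nest by more than 25 mm (distance between bush_center and nest above 0.025 m).
It also fails if it takes over 58 s, if anything falls off the work surface, if the arm or the gripper's body presses on something with over 40 N, if the wrist force passes 120 N, or if a joint passes its speed limit or range.

## Working session

There is one attempt and no reset: what is moved stays moved. The work goes in short steps, Python scripts to look and compute and a tool call to move; the robot and the scene stay as the last step left them, time stands still between calls to the robot, and variables do not carry over. Pictures are saved under pics/ and viewed, at most 10 in all, crops included, and the job is handed in when it is done.

Besides the shell and the picture viewer there is one more tool, called after "Request:" as a command line: name --argument value ..., lists and objects as JSON in quotes. step_arm: Moves the arm, as the interface text tells. Shifts and turns lie within -1 to 1; 1 stands for 0.1 m of shift or 90 degrees of turn. Its arguments: {"type":"object","properties":{"plan":{"type":"array"},"grip_force":{"type":"number"}},"required":["plan"]}

```bash
mkdir -p pics; cat > h.py <<'E'
import numpy as np, cv2
from scipy.spatial.transform import Rotation as Ro
from station import telemetry, viewer, hand_in, ctrl
def cloud(p):
    z=p["z_map"]; v,u=np.mgrid[:z.shape[0],:z.shape[1]]
    c=np.stack([(u-p["cx"])/p["fx"]*z,(v-p["cy"])/p["fy"]*z,z],-1)
    if "R" in p: w=(c-np.array(p["t"]))@np.array(p["R"])
    else:
        o=telemetry.get_obs(); T=np.array(p["tool_from_camera"]); t=c@T[:3,:3].T+T[:3,3]
        w=t@Ro.from_euler('xyz',o["eef_rot"]).as_matrix().T+np.array(o["ee_pos"])
    w[z==0]=np.nan
    return w
def save(p,n): cv2.imwrite(f"pics/{n}.png",p["img"][...,::-1])
E
python3 - <<'E'
from h import *
print(telemetry.get_obs(), ctrl.tcp_to_tips)
ims=[]
for n in("top","side"):
    p=viewer.camera(n); save(p,n); w=cloud(p); np.save(n+".npy",w)
    for t in("jig","pin_grip","button_cap","bush_center","stand_hole","bearing","bolt","hex_key"):
        try:
            for d in viewer.recognise(t,p)[:3]:
                l,tp,r,b=map(int,d["rect"]); print(n,t,round(d["score"],2),[l,tp,r,b],w[(tp+b)//2,(l+r)//2].round(3))
        except Exception as e: print(t,e)
E
```

```text
{'time_s': 0.0, 'qpos': array([ 1.26641410e+00,  3.00456173e-01,  1.52161739e+00, -1.80029341e-05,
        1.32069166e+00, -6.65952270e-02]), 'joint_vel': array([-0.00157091, -0.00019607,  0.00098034, -0.00154155,  0.00051183,
       -0.00018755]), 'tau': array([ 1.59705891e-03, -5.31809735e+01, -3.52733624e+01,  7.08385441e-02,
        2.43708916e-02, -9.34445234e-05]), 'ee_pos': array([0.12948147, 0.53427767, 0.22187915]), 'eef_rot': array([-3.14042152e+00, -6.06308296e-05,  2.90381009e+00]), 'force': array([ 0.2707223 , -0.19247109,  0.87356205]), 'moment': array([-0.04763593,  0.0082835 , -0.01771297]), 'grip_force': 0.0, 'grip_width': 0.09408965766968846} 0.017
top jig 0.82 [273, 147, 377, 244] [ 0.557 -0.141  0.066]
top pin_grip 0.51 [186, 218, 204, 232] [0.484 0.139 0.156]
top bush_center 0.72 [372, 277, 416, 304] [ 0.337 -0.298  0.049]
top bush_center 0.7 [127, 205, 168, 235] [0.502 0.282 0.05 ]
top bush_center 0.68 [316, 175, 342, 210] [ 0.568 -0.153  0.034]
top stand_hole 0.68 [417, 197, 428, 230] [ 0.518 -0.38   0.011]
top stand_hole 0.63 [182, 209, 223, 249] [0.478 0.139 
[... 155 characters left out ...]
26, 229] [ 0.518 -0.38   0.011]
side jig 0.71 [202, 177, 303, 245] [ 0.554 -0.117  0.042]
side pin_grip 0.79 [237, 214, 256, 258] [0.481 0.165 0.123]
side button_cap 0.37 [237, 217, 258, 257] [0.48  0.163 0.12 ]
side bush_center 0.73 [193, 292, 234, 351] [0.493 0.311 0.049]
side bush_center 0.65 [227, 189, 253, 213] [ 0.581 -0.107  0.071]
side stand_hole 0.67 [229, 242, 267, 302] [0.475 0.18  0.059]
side bearing 0.82 [153, 255, 193, 278] [0.653 0.126 0.016]
side bearing 0.43 [287, 188, 303, 190] [ 0.496 -0.384  0.005]
side bolt 0.59 [299, 264, 317, 286] [0.38  0.091 0.01 ]
side hex_key 0.55 [288, 188, 301, 191] [ 0.499 -0.383  0.005]
side hex_key 0.26 [238, 217, 256, 254] [0.479 0.165 0.126]
```

View pics/top.png

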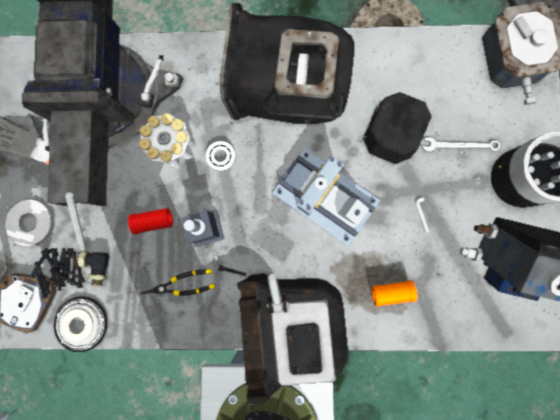

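View pics/side.png

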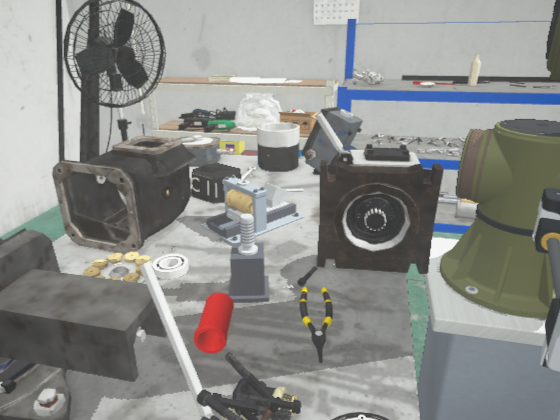

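The top view shows the jig at about (327,195), with its block end to the lower right. The pin is at (193,226) in its stand at (201,228). The bearing is at (220,155), the bolt at (232,270) and the hex key at (421,212). The side view shows the pin at (247,235). Next I'll measure the jig and the pin from the cloud.

```bash
python3 - <<'E'
from h import *
w=np.load("top.npy"); p=w.reshape(-1,3)
def box(m,l):
    q=p[m]; r=cv2.minAreaRect(q[:,:2].astype(np.float32)); print(l,len(q),np.round(r[0],4),np.round(r[1],4),round(r[2],1),q.mean(0).round(4))
J=(abs(p[:,0]-.56)<.14)&(abs(p[:,1]+.14)<.14)
box(J&(p[:,2]>.1)&(p[:,2]<.125),"bridge")
box(J&(p[:,2]>.006)&(p[:,2]<.125),"all")
box(J&(p[:,2]>.07)&(p[:,2]<.092),"blk")
S=(abs(p[:,0]-.48)<.05)&(abs(p[:,1]-.139)<.05)
box(S&(p[:,2]>.08)&(p[:,2]<.095),"stand"); box(S&(p[:,2]>.14),"pin"); 
s=np.load("side.npy").reshape(-1,3); p=s
S=(abs(p[:,0]-.48)<.05)&(abs(p[:,1]-.15)<.05)
box(S&(p[:,2]>.105)&(p[:,2]<.15),"pin side"); box(S&(p[:,2]>.080)&(p[:,2]<.095),"stand side")
im=cv2.imread("pics/top.png")[135:255,260:390]; cv2.imwrite("pics/topc.png",cv2.resize(im,None,fx=5,fy=5,interpolation=2))
E
```

```text
bridge 986 [ 0.5766 -0.1274] [0.0361 0.1356] 54.3 [ 0.5757 -0.127   0.1109]
all 4750 [ 0.61   -0.1818] [0.2292 0.2578] 54.4 [ 0.5679 -0.155   0.0503]
blk 609 [ 0.6114 -0.1816] [0.1556 0.2218] 74.2 [ 0.5659 -0.2088  0.0765]
stand 527 [0.4849 0.1513] [0.0601 0.0605] 15.3 [0.4841 0.1464 0.0887]
pin 127 [0.484  0.1511] [0.0243 0.0241] 29.1 [0.4836 0.1495 0.1561]
pin side 317 [0.4814 0.1587] [0.0257 0.0165] 12.5 [0.4801 0.1609 0.1277]
stand side 558 [0.4843 0.1526] [0.0586 0.064 ] 14.7 [0.4814 0.1621 0.0872]
```

View pics/topc.png

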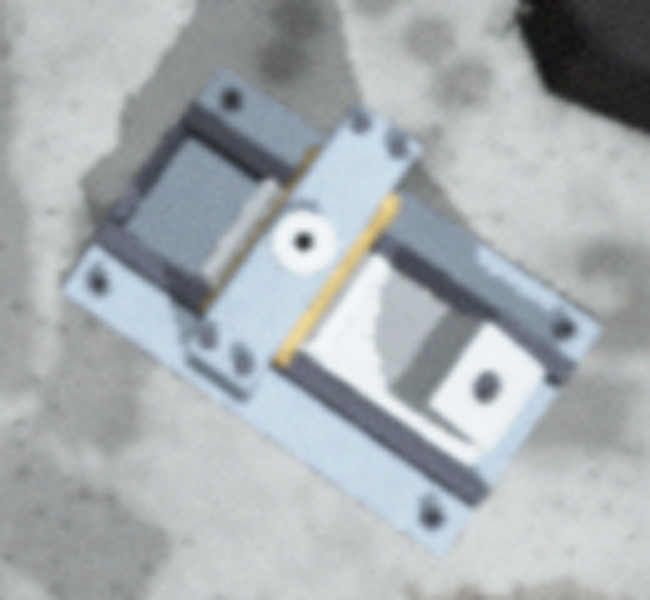

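```bash
cat >> h.py <<'E'
def rows(tp,R2,n,o=None):
    "n rows from the commanded/measured pose to tp,R2; straight line, even turn"
    from scipy.spatial.transform import Slerp
    o=o or telemetry.get_obs(); p0=np.array(o["ee_pos"]); R1=Ro.from_euler('xyz',o["eef_rot"])
    S=Slerp([0,1],Ro.concatenate([R1,R2])); rv=(R1.inv()*R2).as_rotvec()/(np.pi/2)/n
    for i in range(n):
        d=S(i/n).inv().apply((np.array(tp)-p0)/n)/.1
        print(dict(zip(("dx","dy","dz","rx","ry","rz"),[float(x) for x in np.r_[d,rv].round(3)])))
YAW=np.deg2rad(144.3)
DOWN=Ro.from_euler('xyz',[np.pi,0,YAW])
E
python3 - <<'E'
from h import *
p=viewer.camera("top"); R=np.array(p["R"]);t=np.array(p["t"]);C=-R.T@t
ray=R.T@np.array([(357.4-p["cx"])/p["fx"],(212.4-p["cy"])/p["fy"],1])
q=C+ray*(.078-C[2])/ray[2]; w=np.load("top.npy")
O=np.array([.5678,-.1396,0]); a=np.deg2rad(54.3); Jm=Ro.from_euler('z',a).as_matrix()
print(q,(q-O)@Jm, C)
P=(w.reshape(-1,3)-O)@Jm
m=(abs(P[:,0]+85)<1e3)&(P[:,0]<-40)&(P[:,0]>-130)&(abs(P[:,1])<.035)&(P[:,2]>.04)
m=(P[:,0]<-.04)&(P[:,0]>-.13)&(abs(P[:,1])<.012)&(P[:,2]>.02)
for x0 in np.arange(-.126,-.04,.004):
    k=m&(abs(P[:,0]-x0)<.002)
    if k.sum(): print(x0.round(3),np.round(np.median(P[k,2]),4),np.round([P[k,2].min(),P[k,2].max()],4))
k=(P[:,2]>.068)&(P[:,2]<.09)&(P[:,0]<-.05)&(P[:,0]>-.13)&(abs(P[:,1])<.05)
print(P[k].min(0),P[k].max(0))
rows([.484,.151,.222],DOWN,12)
E
```

```text
[ 0.51449329 -0.21265578  0.078     ] [-0.09043406  0.00065844  0.078     ] [ 0.43700028 -0.06874463  0.95608523]
-0.106 0.0693 [0.0672 0.0716]
-0.102 0.0718 [0.0695 0.0744]
-0.098 0.0739 [0.0704 0.0769]
-0.094 0.0731 [0.067  0.0787]
-0.09 0.071 [0.0669 0.078 ]
-0.086 0.078 [0.07   0.0831]
-0.082 0.0819 [0.0713 0.0869]
-0.078 0.0844 [0.0826 0.0868]
-0.074 0.0861 [0.0829 0.0903]
-0.07 0.0834 [0.0775 0.0878]
-0.066 0.0759 [0.072  0.0789]
-0.062 0.0683 [0.0636 0.0741]
-0.058 0.0607 [0.0558 0.0643]
-0.054 0.0342 [0.0298 0.0574]
-0.05 0.0338 [0.0301 0.0367]
-0.046 0.0334 [0.0311 0.036 ]
-0.042 0.0341 [0.0315 0.0365]
[-0.10730029 -0.02366735  0.06802313] [-0.06057067  0.02294253  0.08961921]
{'dx': -0.362, 'dy': -0.241, 'dz': 0.0, 'rx': -0.0, 'ry': -0.0, 'rz': 0.02}
{'dx': -0.37, 'dy': -0.229, 'dz': 0.0, 'rx': -0.0, 'ry': -0.0, 'rz': 0.02}
{'dx': -0.377, 'dy': -0.217, 'dz': 0.0, 'rx': -0.0, 'ry': -0.0, 'rz': 0.02}
{'dx': -0.384, 'dy': -0.205, 'dz': 0.0, 'rx': -0.0, 'ry': -0.0, 'rz': 0.02}
{'dx': -0.39, 'dy': -0.193, 'dz': 0.0, 'rx': -0.0, 'ry': -0.0, 'rz': 0.02}
{'dx': -0.396, 'dy': -0.18, 'dz': 0.0, 'rx': -0.0, 'ry': -0.0, 'rz': 0.02}
{'dx': -0.402, 'dy': -0.167, 'dz': 0.0, 'rx': -0.0, 'ry': -0.0, 'rz': 0.02}
{'dx': -0.407, 'dy': -0.154, 'dz': 0.0, 'rx': -0.0, 'ry': -0.0, 'rz': 0.02}
{'dx': -0.412, 'dy': -0.141, 'dz': 0.0, 'rx': -0.0, 'ry': -0.0, 'rz': 0.02}
{'dx': -0.416, 'dy': -0.128, 'dz': 0.0, 'rx': -0.0, 'ry': -0.0, 'rz': 0.02}
{'dx': -0.42, 'dy': -0.114, 'dz': 0.0, 'rx': -0.0, 'ry': -0.0, 'rz': 0.02}
{'dx': -0.423, 'dy': -0.101, 'dz': 0.0, 'rx': -0.0, 'ry': -0.0, 'rz': 0.02}
```

Request:
step_arm --plan '[{"dx": -0.36,"dy": -0.24,"rz": 0.02,"claw": 0},{"dx": -0.37,"dy": -0.23,"rz": 0.02,"claw": 0},{"dx": -0.38,"dy": -0.22,"rz": 0.02,"claw": 0},{"dx": -0.38,"dy": -0.2,"rz": 0.02,"claw": 0},{"dx": -0.39,"dy": -0.19,"rz": 0.02,"claw": 0},{"dx": -0.4,"dy": -0.18,"rz": 0.02,"claw": 0},{"dx": -0.4,"dy": -0.17,"rz": 0.02,"claw": 0},{"dx": -0.41,"dy": -0.15,"rz": 0.02,"claw": 0},{"dx": -0.41,"dy": -0.14,"rz": 0.02,"claw": 0},{"dx": -0.42,"dy": -0.13,"rz": 0.02,"claw": 0}]'

```text
$.plan[0]: bad value
```

Request:
step_arm --plan '[{"dx": -0.42,"dy": -0.11,"rz": 0.02,"claw": 0},{"dx": -0.3,"dy": -0.08,"rz": 0.025,"claw": 0},{"claw": 0},{"claw": 0}]'

```text
$.plan[0]: bad value
```

```bash
python3 - <<'E'
from h import *
p=viewer.camera("wrist"); save(p,"w1"); w=cloud(p).reshape(-1,3)
S=(abs(w[:,0]-.484)<.06)&(abs(w[:,1]-.151)<.06)
for a,b,n in((.153,.163,"top"),(.08,.093,"stand")):
    q=w[S&(w[:,2]>a)&(w[:,2]<b)]
    if len(q): print(n,len(q),cv2.minAreaRect(q[:,:2].astype(np.float32)),q[:,2].mean())
o=telemetry.get_obs();print(o["ee_pos"],o["eef_rot"],o["time_s"])
rows([.484,.151,.222],DOWN,1)
E
```

```text
[0.12956207 0.53450534 0.22242788] [-3.14155872e+00 -2.86226732e-05  2.90375238e+00] 1.0
{'dx': -4.348, 'dy': -2.892, 'dz': 0.004, 'rx': -0.0, 'ry': -0.0, 'rz': 0.245}
```

View pics/w1.png

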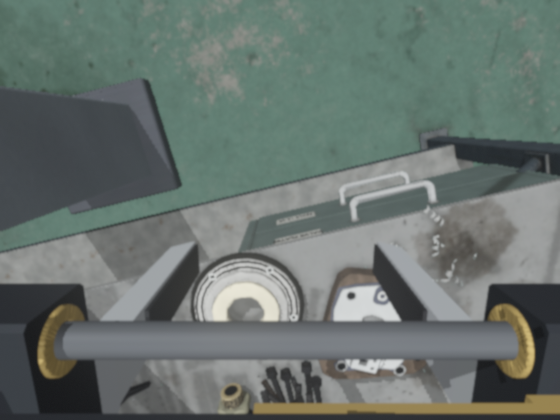

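The move was refused, most likely because every row needs all its keys. The wrist view therefore still shows the start pose, with the fingers at about (170,300) and (410,300). I'll resend with complete rows.

Request:
step_arm --plan '[{"dx": -0.36,"dy": -0.24,"dz": 0,"rx": 0,"ry": 0,"rz": 0.02,"claw": 0},{"dx": -0.37,"dy": -0.23,"dz": 0,"rx": 0,"ry": 0,"rz": 0.02,"claw": 0},{"dx": -0.38,"dy": -0.22,"dz": 0,"rx": 0,"ry": 0,"rz": 0.02,"claw": 0},{"dx": -0.38,"dy": -0.2,"dz": 0,"rx": 0,"ry": 0,"rz": 0.02,"claw": 0},{"dx": -0.39,"dy": -0.19,"dz": 0,"rx": 0,"ry": 0,"rz": 0.02,"claw": 0},{"dx": -0.4,"dy": -0.18,"dz": 0,"rx": 0,"ry": 0,"rz": 0.02,"claw": 0},{"dx": -0.4,"dy": -0.17,"dz": 0,"rx": 0,"ry": 0,"rz": 0.02,"claw": 0},{"dx": -0.41,"dy": -0.15,"dz": 0,"rx": 0,"ry": 0,"rz": 0.02,"claw": 0},{"dx": -0.41,"dy": -0.14,"dz": 0,"rx": 0,"ry": 0,"rz": 0.02,"claw": 0},{"dx": -0.42,"dy": -0.13,"dz": 0,"rx": 0,"ry": 0,"rz": 0.02,"claw": 0}]'

```text
time_s: 2.0
ee_pos: [0.4275, 0.2146, 0.2227]
eef_rot: [3.141, 0.0, 2.588]
force: [0.5, 0.1, 0.3]
grip_width: 0.0936
grip_force: 0.0
```

Request:
step_arm --plan '[{"dx": -0.42,"dy": -0.11,"dz": 0,"rx": 0,"ry": 0,"rz": 0.02,"claw": 0},{"dx": -0.3,"dy": -0.08,"dz": 0,"rx": 0,"ry": 0,"rz": 0.025,"claw": 0},{"dx": 0,"dy": 0,"dz": 0,"rx": 0,"ry": 0,"rz": 0,"claw": 0},{"dx": 0,"dy": 0,"dz": 0,"rx": 0,"ry": 0,"rz": 0,"claw": 0}]'

```text
time_s: 2.4
ee_pos: [0.4771, 0.1613, 0.2223]
eef_rot: [-3.141, -0.0, 2.518]
force: [-0.3, -0.0, 0.6]
grip_width: 0.0941
grip_force: 0.0
```

```bash
python3 - <<'E'
from h import *
p=viewer.camera("wrist"); save(p,"w2"); w=cloud(p).reshape(-1,3)
S=(abs(w[:,0]-.484)<.06)&(abs(w[:,1]-.151)<.06)
for a,b,n in((.153,.163,"top"),(.08,.09,"stand")):
    q=w[S&(w[:,2]>a)&(w[:,2]<b)]
    if len(q): print(n,len(q),cv2.minAreaRect(q[:,:2].astype(np.float32)),q[:,2].mean())
o=telemetry.get_obs();print(o["ee_pos"],o["eef_rot"],o["time_s"],o["qpos"])
rows([.484,.151,.222],DOWN,1)
E
```

```text
top 963 ((0.48381325602531433, 0.15101149678230286), (0.02410830743610859, 0.024280479177832603), 52.78969192504883) 0.15763187459575836
stand 2708 ((0.4847685694694519, 0.15047580003738403), (0.060350991785526276, 0.06033194065093994), 15.444453239440918) 0.0880201228470706
[0.4767017  0.16186752 0.22236689] [-3.14146581e+00 -3.51851013e-04  2.51939671e+00] 2.45 [ 2.54481044e-01  1.96314805e-01  1.65036273e+00  1.96717787e-04
  1.29523770e+00 -6.94172921e-01]
{'dx': -0.123, 'dy': -0.046, 'dz': 0.004, 'rx': -0.0, 'ry': -0.0, 'rz': 0.001}
```

View pics/w2.png

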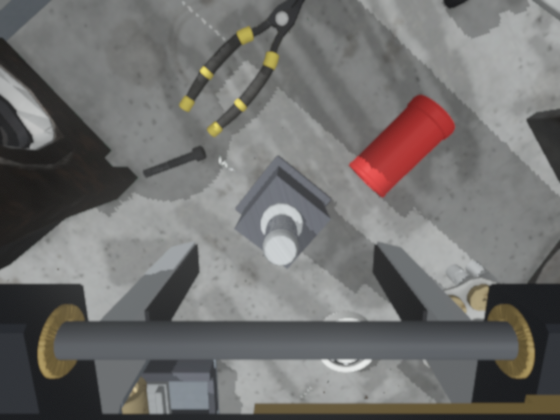

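The wrist view shows the pin top at (280,245), between the open fingers and above its stand, which agrees with the top camera's position. I'll descend and grip.

Request:
step_arm --plan '[{"dx": -0.12,"dy": -0.046,"dz": 0,"rx": 0,"ry": 0,"rz": 0,"claw": 0},{"dx": 0,"dy": 0,"dz": 0.25,"rx": 0,"ry": 0,"rz": 0,"claw": 0},{"dx": 0,"dy": 0,"dz": 0.36,"rx": 0,"ry": 0,"rz": 0,"claw": 0},{"dx": 0,"dy": 0,"dz": 0.35,"rx": 0,"ry": 0,"rz": 0,"claw": 0},{"dx": 0,"dy": 0,"dz": 0,"rx": 0,"ry": 0,"rz": 0,"claw": 0},{"dx": 0,"dy": 0,"dz": 0,"rx": 0,"ry": 0,"rz": 0,"claw": 1},{"dx": 0,"dy": 0,"dz": 0,"rx": 0,"ry": 0,"rz": 0,"claw": 1},{"dx": 0,"dy": 0,"dz": 0,"rx": 0,"ry": 0,"rz": 0,"claw": 1},{"dx": 0,"dy": 0,"dz": 0,"rx": 0,"ry": 0,"rz": 0,"claw": 1},{"dx": 0,"dy": 0,"dz": 0,"rx": 0,"ry": 0,"rz": 0,"claw": 1}]' --grip_force 50

```text
time_s: 3.45
ee_pos: [0.4844, 0.1508, 0.1271]
eef_rot: [3.141, 0.001, 2.519]
force: [-1.0, -0.1, -0.9]
grip_width: 0.0574
grip_force: 0.0
```

Request:
step_arm --plan '[{"dx": 0,"dy": 0,"dz": 0,"rx": 0,"ry": 0,"rz": 0,"claw": 1},{"dx": 0,"dy": 0,"dz": 0,"rx": 0,"ry": 0,"rz": 0,"claw": 1}]'

```text
time_s: 3.65
ee_pos: [0.4842, 0.1508, 0.1265]
eef_rot: [3.142, 0.0, 2.519]
force: [-0.7, -0.3, -0.3]
grip_width: 0.0414
grip_force: 0.0
```

Request:
step_arm --plan '[{"dx": 0,"dy": 0,"dz": 0,"rx": 0,"ry": 0,"rz": 0,"claw": 1},{"dx": 0,"dy": 0,"dz": 0,"rx": 0,"ry": 0,"rz": 0,"claw": 1},{"dx": 0,"dy": 0,"dz": 0,"rx": 0,"ry": 0,"rz": 0,"claw": 1},{"dx": 0,"dy": 0,"dz": 0,"rx": 0,"ry": 0,"rz": 0,"claw": 1},{"dx": 0,"dy": 0,"dz": 0,"rx": 0,"ry": 0,"rz": 0,"claw": 1}]'

```text
time_s: 4.15
ee_pos: [0.4841, 0.1508, 0.1264]
eef_rot: [-3.142, -0.0, 2.519]
force: [0.3, -0.0, -0.4]
grip_width: 0.0239
grip_force: 50.0
```

Request:
step_arm --plan '[{"dx": 0,"dy": 0,"dz": -0.15,"rx": 0,"ry": 0,"rz": 0,"claw": 1},{"dx": 0,"dy": 0,"dz": -0.3,"rx": 0,"ry": 0,"rz": 0,"claw": 1},{"dx": 0,"dy": 0,"dz": -0.35,"rx": 0,"ry": 0,"rz": 0,"claw": 1},{"dx": 0,"dy": 0,"dz": -0.35,"rx": 0,"ry": 0,"rz": 0,"claw": 1},{"dx": 0,"dy": 0,"dz": -0.25,"rx": 0,"ry": 0,"rz": 0,"claw": 1},{"dx": 0,"dy": 0,"dz": 0,"rx": 0,"ry": 0,"rz": 0,"claw": 1},{"dx": 0,"dy": 0,"dz": 0,"rx": 0,"ry": 0,"rz": 0,"claw": 1}]'

```text
time_s: 4.85
ee_pos: [0.484, 0.1508, 0.2658]
eef_rot: [-3.141, -0.0, 2.519]
force: [-0.2, -0.5, -2.4]
grip_width: 0.0244
grip_force: 50.0
```

```bash
python3 - <<'E'
from h import *
o=telemetry.get_obs();print(o["ee_pos"],o["eef_rot"],o["grip_width"],o["grip_force"],o["force"])
p=viewer.camera("side"); save(p,"s2"); w=cloud(p).reshape(-1,3)
S=(abs(w[:,0]-.484)<.04)&(abs(w[:,1]-.151)<.04)&(w[:,2]>.1)
for z in np.arange(.13,.3,.008):
    q=w[S&(abs(w[:,2]-z)<.004)]
    if len(q): print(z.round(3),len(q),q[:,:2].mean(0).round(4),np.ptp(q[:,0]).round(3))
# target: mouth, axis
a=np.deg2rad(54.3);t=np.deg2rad(28)
Jm=Ro.from_euler('z',a); O=np.array([.5678,-.1396,0])
M=O+Jm.apply([-.0904,.0003,.078]); ax=Jm.apply([-np.sin(t),0,np.cos(t)])
y=Jm.apply([np.sin(0)+np.cos(t),0,np.sin(t)])  # tool y along jig x
z=-ax; Rt=Ro.from_matrix(np.c_[np.cross(y,z),y,z])
np.savez("tgt.npz",M=M,ax=ax,R=Rt.as_matrix(),jx=Jm.apply([1,0,0]))
print("mouth",M,"ax",ax,Rt.as_euler('xyz'))
for d in(.04,0,-.016): print(d,M+ax*(d+.112-.0))
rows(M+ax*.152,Rt,10)
E
```

```text
[0.48395957 0.15075611 0.26577323] [-3.14127938e+00 -2.75538443e-04  2.51896711e+00] 0.02442830454913517 49.998263453599066 [-0.21747935 -0.5411998  -2.4107135 ]
0.154 3 [0.4803 0.1532] 0.004
0.162 18 [0.4816 0.1546] 0.007
0.17 15 [0.4815 0.1545] 0.006
0.178 19 [0.4815 0.1545] 0.005
0.186 19 [0.4818 0.1541] 0.008
0.194 22 [0.4817 0.1536] 0.007
0.202 20 [0.4814 0.1541] 0.007
0.21 23 [0.4815 0.1537] 0.007
0.218 13 [0.4815 0.1541] 0.005
0.226 48 [0.4788 0.1644] 0.035
0.234 114 [0.4807 0.1568] 0.035
0.242 51 [0.4798 0.1602] 0.023
0.25 87 [0.4769 0.1587] 0.036
0.258 128 [0.4787 0.16  ] 0.043
0.266 141 [0.4794 0.1603] 0.042
0.274 142 [0.4795 0.1607] 0.042
0.282 144 [0.4784 0.1596] 0.041
0.29 145 [0.4792 0.1601] 0.043
0.298 163 [0.4802 0.1563] 0.043
mouth [ 0.51480425 -0.21283729  0.078     ] ax [-0.273956   -0.38125012  0.88294759] [2.65290046 0.         2.51851011]
0.04 [ 0.47316294 -0.27078731  0.21220803]
0 [ 0.48412118 -0.2555373   0.17689013]
-0.016 [ 0.48850447 -0.2494373   0.16276297]
{'dx': -0.237, 'dy': -0.348, 'dz': 0.053, 'rx': -0.031, 'ry': -0.0, 'rz': 0.0}
{'dx': -0.237, 'dy': -0.351, 'dz': 0.036, 'rx': -0.031, 'ry': -0.0, 'rz': 0.0}
{'dx': -0.237, 'dy': -0.352, 'dz': 0.019, 'rx': -0.031, 'ry': -0.0, 'rz': 0.0}
{'dx': -0.237, 'dy': -0.352, 'dz': 0.002, 'rx': -0.031, 'ry': -0.0, 'rz': 0.0}
{'dx': -0.237, 'dy': -0.352, 'dz': -0.016, 'rx': -0.031, 'ry': -0.0, 'rz': 0.0}
{'dx': -0.237, 'dy': -0.351, 'dz': -0.033, 'rx': -0.031, 'ry': -0.0, 'rz': 0.0}
{'dx': -0.237, 'dy': -0.349, 'dz': -0.05, 'rx': -0.031, 'ry': -0.0, 'rz': 0.0}
{'dx': -0.237, 'dy': -0.346, 'dz': -0.067, 'rx': -0.031, 'ry': -0.0, 'rz': 0.0}
{'dx': -0.237, 'dy': -0.342, 'dz': -0.084, 'rx': -0.031, 'ry': -0.0, 'rz': 0.0}
{'dx': -0.237, 'dy': -0.338, 'dz': -0.101, 'rx': -0.031, 'ry': -0.0, 'rz': 0.0}
```

View pics/s2.png

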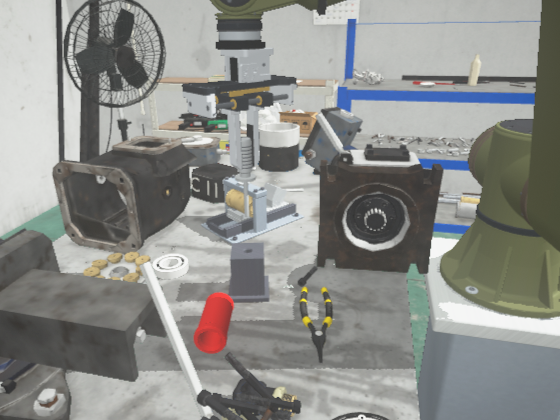

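Side view: the pin is held upright at (247,155) and the stand at (247,270) is empty. I'll check the dark housing's extent against the gripper's path.

```bash
python3 - <<'E'
from h import *
w=np.load("top.npy").reshape(-1,3)
m=(w[:,2]>.1)&(w[:,0]<.48)&(w[:,0]>.1)&(w[:,1]>-.35)&(w[:,1]<.1)
print(m.sum(),w[m].min(0),w[m].max(0))
T=np.load("tgt.npz");rows(T["M"]+T["ax"]*.18,Ro.from_matrix(T["R"]),10)
E
```

```text
11457 [ 0.10004613 -0.1752939   0.10016989] [0.39177045 0.04016236 0.31093134]
{'dx': -0.237, 'dy': -0.362, 'dz': 0.028, 'rx': -0.031, 'ry': -0.0, 'rz': 0.0}
{'dx': -0.237, 'dy': -0.363, 'dz': 0.011, 'rx': -0.031, 'ry': -0.0, 'rz': 0.0}
{'dx': -0.237, 'dy': -0.363, 'dz': -0.007, 'rx': -0.031, 'ry': -0.0, 'rz': 0.0}
{'dx': -0.237, 'dy': -0.362, 'dz': -0.025, 'rx': -0.031, 'ry': -0.0, 'rz': 0.0}
{'dx': -0.237, 'dy': -0.36, 'dz': -0.043, 'rx': -0.031, 'ry': -0.0, 'rz': 0.0}
{'dx': -0.237, 'dy': -0.358, 'dz': -0.06, 'rx': -0.031, 'ry': -0.0, 'rz': 0.0}
{'dx': -0.237, 'dy': -0.354, 'dz': -0.078, 'rx': -0.031, 'ry': -0.0, 'rz': 0.0}
{'dx': -0.237, 'dy': -0.35, 'dz': -0.095, 'rx': -0.031, 'ry': -0.0, 'rz': 0.0}
{'dx': -0.237, 'dy': -0.345, 'dz': -0.112, 'rx': -0.031, 'ry': -0.0, 'rz': 0.0}
{'dx': -0.237, 'dy': -0.339, 'dz': -0.128, 'rx': -0.031, 'ry': -0.0, 'rz': 0.0}
```

```bash
python3 - <<'E'
from h import *
T=np.load("tgt.npz");o=telemetry.get_obs()
rows([.56,-.14,.28],DOWN,7); print()
o=dict(ee_pos=[.56,-.14,.28],eef_rot=DOWN.as_euler('xyz'))
rows(T["M"]+T["ax"]*.18,Ro.from_matrix(T["R"]),7,o)
E
```

```text
{'dx': -0.331, 'dy': -0.274, 'dz': -0.021, 'rx': -0.0, 'ry': -0.0, 'rz': 0.0}
{'dx': -0.331, 'dy': -0.274, 'dz': -0.021, 'rx': -0.0, 'ry': -0.0, 'rz': 0.0}
{'dx': -0.331, 'dy': -0.274, 'dz': -0.021, 'rx': -0.0, 'ry': -0.0, 'rz': 0.0}
{'dx': -0.331, 'dy': -0.274, 'dz': -0.021, 'rx': -0.0, 'ry': -0.0, 'rz': 0.0}
{'dx': -0.331, 'dy': -0.274, 'dz': -0.021, 'rx': -0.0, 'ry': -0.0, 'rz': 0.0}
{'dx': -0.331, 'dy': -0.274, 'dz': -0.021, 'rx': -0.0, 'ry': -0.0, 'rz': 0.0}
{'dx': -0.331, 'dy': -0.274, 'dz': -0.021, 'rx': -0.0, 'ry': -0.0, 'rz': 0.0}

{'dx': -0.008, 'dy': -0.243, 'dz': 0.062, 'rx': -0.044, 'ry': -0.0, 'rz': 0.0}
{'dx': -0.008, 'dy': -0.247, 'dz': 0.044, 'rx': -0.044, 'ry': -0.0, 'rz': 0.0}
{'dx': -0.008, 'dy': -0.249, 'dz': 0.027, 'rx': -0.044, 'ry': -0.0, 'rz': 0.0}
{'dx': -0.008, 'dy': -0.25, 'dz': 0.01, 'rx': -0.044, 'ry': -0.0, 'rz': 0.0}
{'dx': -0.008, 'dy': -0.25, 'dz': -0.008, 'rx': -0.044, 'ry': -0.0, 'rz': 0.0}
{'dx': -0.008, 'dy': -0.249, 'dz': -0.025, 'rx': -0.044, 'ry': -0.0, 'rz': 0.0}
{'dx': -0.008, 'dy': -0.247, 'dz': -0.043, 'rx': -0.044, 'ry': -0.0, 'rz': 0.0}
```

Request:
step_arm --plan '[{"dx": -0.33,"dy": -0.27,"dz": -0.02,"rx": 0,"ry": 0,"rz": 0,"claw": 1},{"dx": -0.33,"dy": -0.27,"dz": -0.02,"rx": 0,"ry": 0,"rz": 0,"claw": 1},{"dx": -0.33,"dy": -0.27,"dz": -0.02,"rx": 0,"ry": 0,"rz": 0,"claw": 1},{"dx": -0.33,"dy": -0.27,"dz": -0.02,"rx": 0,"ry": 0,"rz": 0,"claw": 1},{"dx": -0.33,"dy": -0.27,"dz": -0.02,"rx": 0,"ry": 0,"rz": 0,"claw": 1},{"dx": -0.33,"dy": -0.27,"dz": -0.02,"rx": 0,"ry": 0,"rz": 0,"claw": 1},{"dx": -0.33,"dy": -0.27,"dz": -0.02,"rx": 0,"ry": 0,"rz": 0,"claw": 1}]'

```text
time_s: 5.6
ee_pos: [0.5614, -0.1392, 0.2787]
eef_rot: [-3.141, -0.003, 2.519]
force: [0.2, 1.4, -1.4]
grip_width: 0.0239
grip_force: 50.0
```

Request:
step_arm --plan '[{"dx": -0.01,"dy": -0.243,"dz": 0.06,"rx": -0.044,"ry": 0,"rz": 0,"claw": 1},{"dx": -0.01,"dy": -0.247,"dz": 0.045,"rx": -0.044,"ry": 0,"rz": 0,"claw": 1},{"dx": -0.01,"dy": -0.25,"dz": 0.025,"rx": -0.044,"ry": 0,"rz": 0,"claw": 1},{"dx": -0.01,"dy": -0.25,"dz": 0.01,"rx": -0.044,"ry": 0,"rz": 0,"claw": 1},{"dx": -0.01,"dy": -0.25,"dz": -0.01,"rx": -0.044,"ry": 0,"rz": 0,"claw": 1},{"dx": -0.01,"dy": -0.25,"dz": -0.025,"rx": -0.044,"ry": 0,"rz": 0,"claw": 1},{"dx": -0.01,"dy": -0.25,"dz": -0.04,"rx": -0.044,"ry": 0,"rz": 0,"claw": 1},{"dx": 0,"dy": 0,"dz": 0,"rx": 0,"ry": 0,"rz": 0,"claw": 1},{"dx": 0,"dy": 0,"dz": 0,"rx": 0,"ry": 0,"rz": 0,"claw": 1}]'

```text
time_s: 6.5
ee_pos: [0.4673, -0.2802, 0.2363]
eef_rot: [2.658, -0.003, 2.517]
force: [0.9, 0.1, -1.4]
grip_width: 0.0243
grip_force: 50.0
```

```bash
python3 - <<'E'
from h import *
o=telemetry.get_obs();print(o["ee_pos"],o["eef_rot"],o["grip_width"],o["force"],o["qpos"],o["time_s"])
T=np.load("tgt.npz");M,ax=T["M"],T["ax"]
R=Ro.from_euler('xyz',o["eef_rot"]);z=R.apply([0,0,1]);tip=o["ee_pos"]+z*.1085
print("tip",tip,"rel to mouth in tool axes",R.inv().apply(M-tip),"axis err",np.degrees(np.arccos(-z@ax)))
rows(M+ax*.1365,Ro.from_matrix(T["R"]),2)
p=viewer.camera("wrist"); save(p,"w3")
for d in viewer.recognise("button_cap",p)[:2]: print(d)
t=viewer.camera("top"); save(t,"t2")
E
```

```text
[ 0.46730862 -0.28023676  0.23633218] [ 2.65813922 -0.00274903  2.51718356] 0.024250056753792066 [ 0.90711478  0.09908735 -1.3679547 ] [-0.82300517  0.30878679  1.54550264  0.47907932  1.41282626 -1.87576791] 6.5
tip [ 0.49657963 -0.23916394  0.14026719] rel to mouth in tool axes [ 0.00043406 -0.00060035  0.07001345] axis err 0.3174871896047576
{'dx': 0.003, 'dy': -0.007, 'dz': 0.21, 'rx': -0.002, 'ry': -0.001, 'rz': -0.001}
{'dx': 0.004, 'dy': -0.007, 'dz': 0.21, 'rx': -0.002, 'ry': -0.001, 'rz': -0.001}
{'rect': [279.3, 192.5, 289.6, 207.5], 'score': 0.47}
{'rect': [249.4, 161.1, 337.3, 223.1], 'score': 0.42}
```

View pics/w3.png

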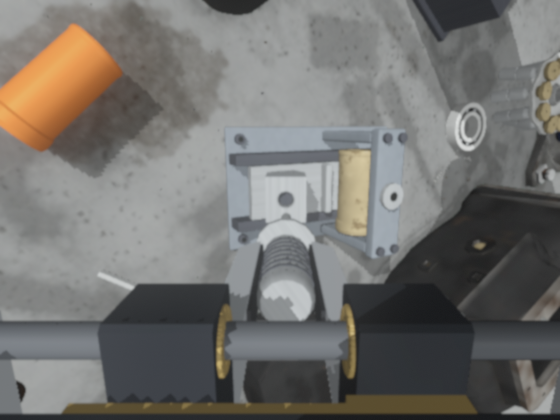

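The wrist view shows the bore at (286,199), with the pin's handle and flange at (287,260) in line with it. I'll check that pixel's ray against my mouth estimate.

```bash
python3 - <<'E'
from h import *
o=telemetry.get_obs(); T=np.load("tgt.npz")
p=viewer.camera("wrist"); K=np.array(p["tool_from_camera"]);R=Ro.from_euler('xyz',o["eef_rot"])
g=cv2.cvtColor(p["img"],cv2.COLOR_RGB2GRAY)[185:215,270:302]; m=g<110
v,u=np.nonzero(m); u=u.mean()+270; v=v.mean()+185; print(u,v,m.sum())
C=R.apply(K[:3,3])+o["ee_pos"]; r=R.apply(K[:3,:3]@np.array([(u-p["cx"])/p["fx"],(v-p["cy"])/p["fy"],1]))
# bore blob lies on mouth plane, normal ax through M
for M in (T["M"],): 
    q=C+r*((M-C)@T["ax"])/(r@T["ax"]); print(q, Ro.from_euler('z',-54.3,degrees=True).apply(q-M))
E
```

```text
280.46153846153845 195.15384615384616 26
[ 0.51135549 -0.21421435  0.07633533] [-0.00313078  0.00199711 -0.00166467]
```

Request:
step_arm --plan '[{"dx": 0.005,"dy": -0.007,"dz": 0.25,"rx": -0.003,"ry": -0.001,"rz": -0.001,"claw": 1},{"dx": 0.003,"dy": -0.007,"dz": 0.25,"rx": 0,"ry": 0,"rz": 0,"claw": 1},{"dx": 0,"dy": 0,"dz": 0.12,"rx": 0,"ry": 0,"rz": 0,"claw": 1},{"dx": 0,"dy": 0,"dz": 0,"rx": 0,"ry": 0,"rz": 0,"claw": 1},{"dx": 0,"dy": 0,"dz": 0,"rx": 0,"ry": 0,"rz": 0,"claw": 1}]'

```text
time_s: 7.2
ee_pos: [0.4837, -0.2571, 0.1832]
eef_rot: [2.653, 0.003, 2.52]
force: [1.0, -0.2, -0.8]
grip_width: 0.0244
grip_force: 50.0
```

```bash
cat >> h.py <<'E'
def st():
    o=telemetry.get_obs();T=np.load("tgt.npz");R=Ro.from_euler('xyz',o["eef_rot"]);z=R.apply([0,0,1]);tip=o["ee_pos"]+z*.1085
    print("t",o["time_s"],"mouth-tip(tool)",R.inv().apply(T["M"]-tip).round(4),"axerr",np.degrees((R.inv()*Ro.from_matrix(T["R"])).as_rotvec()).round(2),"F jig",Ro.from_euler('z',-54.3,degrees=True).apply(o["force"]).round(1),"along tool",R.inv().apply(o["force"]).round(1))
E
python3 - <<'E'
from h import *
st(); p=viewer.camera("wrist"); cv2.imwrite("pics/w4.png",cv2.resize(p["img"][120:300,200:420,::-1],None,fx=3,fy=3))
E
```

```text
t 7.2 mouth-tip(tool) [ 0.0009 -0.0016  0.0098] axerr [-0.02  0.11  0.17] F jig [ 0.4 -0.9 -0.8] along tool [-0.9 -0.   0.9]
```

View pics/w4.png

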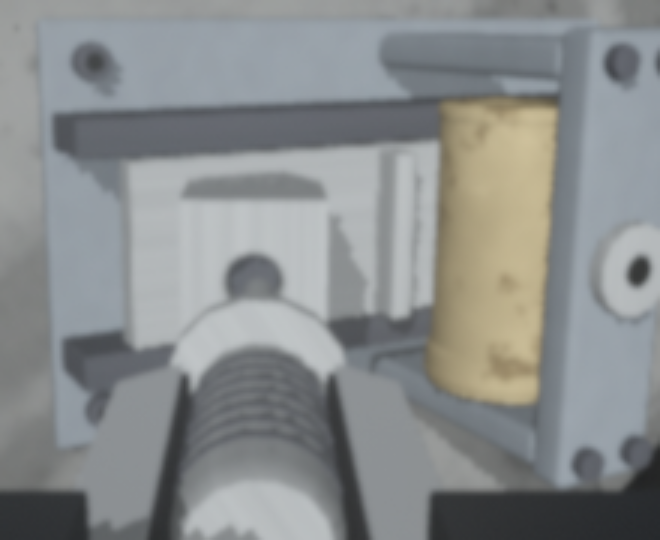

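The crop shows the bore at (253,275), slightly left of the pin's axis at (260,400). That matches the 1.6 mm y-offset computed. I'll correct it and enter.

Request:
step_arm --plan '[{"dx": 0.009,"dy": -0.016,"dz": 0,"rx": 0,"ry": 0,"rz": 0,"claw": 1},{"dx": 0,"dy": 0,"dz": 0,"rx": 0,"ry": 0,"rz": 0,"claw": 1},{"dx": 0,"dy": 0,"dz": 0.07,"rx": 0,"ry": 0,"rz": 0,"claw": 1},{"dx": 0,"dy": 0,"dz": 0.06,"rx": 0,"ry": 0,"rz": 0,"claw": 1},{"dx": 0,"dy": 0,"dz": 0,"rx": 0,"ry": 0,"rz": 0,"claw": 1},{"dx": 0,"dy": 0,"dz": 0,"rx": 0,"ry": 0,"rz": 0,"claw": 1}]'

```text
time_s: 7.85
ee_pos: [0.4855, -0.2526, 0.1699]
eef_rot: [2.653, 0.002, 2.52]
force: [0.7, 0.5, -1.1]
grip_width: 0.0241
grip_force: 50.0
```

```bash
python3 -c "
from h import *
st()"
```

```text
t 7.85 mouth-tip(tool) [-0.0006  0.0005 -0.0041] axerr [-0.    0.05  0.11] F jig [ 0.8 -0.3 -1.1] along tool [-0.3  0.2  1.4]
```

Request:
step_arm --plan '[{"dx": 0,"dy": 0,"dz": 0.03,"rx": 0,"ry": 0,"rz": 0,"claw": 1},{"dx": 0,"dy": 0,"dz": 0.03,"rx": 0,"ry": 0,"rz": 0,"claw": 1},{"dx": 0,"dy": 0,"dz": 0.03,"rx": 0,"ry": 0,"rz": 0,"claw": 1},{"dx": 0,"dy": 0,"dz": 0,"rx": 0,"ry": 0,"rz": 0,"claw": 1}]'

```text
time_s: 8.25
ee_pos: [0.4881, -0.2493, 0.1621]
eef_rot: [2.653, 0.002, 2.519]
force: [0.2, -1.5, 2.9]
grip_width: 0.0244
grip_force: 50.0
```

```bash
python3 -c "
from h import *
st()"
```

```text
t 8.25 mouth-tip(tool) [-0.0003  0.0005 -0.013 ] axerr [-0.01  0.1   0.11] F jig [-1.1 -1.   2.9] along tool [-1.   0.4 -3.1]
```

Request:
step_arm --plan '[{"dx": 0,"dy": 0,"dz": 0.02,"rx": 0,"ry": 0,"rz": 0,"claw": 1},{"dx": 0,"dy": 0,"dz": 0.01,"rx": 0,"ry": 0,"rz": 0,"claw": 1},{"dx": 0,"dy": 0,"dz": 0,"rx": 0,"ry": 0,"rz": 0,"claw": 1}]'

```text
time_s: 8.55
ee_pos: [0.4888, -0.2482, 0.1596]
eef_rot: [2.653, 0.003, 2.519]
force: [-0.3, -1.7, 3.7]
grip_width: 0.0241
grip_force: 50.0
```

```bash
python3 -c "
from h import *
st()"
```

```text
t 8.55 mouth-tip(tool) [-0.0003  0.0004 -0.0158] axerr [-0.01  0.1   0.12] F jig [-1.5 -0.7  3.7] along tool [-0.7  0.4 -4. ]
```

Request:
step_arm --plan '[{"dx": 0,"dy": 0,"dz": 0.01,"rx": 0,"ry": 0,"rz": 0,"claw": 1},{"dx": 0,"dy": 0,"dz": 0.005,"rx": 0,"ry": 0,"rz": 0,"claw": 1},{"dx": 0,"dy": 0,"dz": 0,"rx": 0,"ry": 0,"rz": 0,"claw": 1}]'

```text
time_s: 8.85
ee_pos: [0.4894, -0.2476, 0.1588]
eef_rot: [2.652, 0.003, 2.52]
force: [-0.4, -1.2, 7.1]
grip_width: 0.0242
grip_force: 50.0
```

```bash
python3 -c "
from h import *
st(); T=np.load('tgt.npz'); o=telemetry.get_obs(); print(Ro.from_euler('xyz',o['eef_rot']).inv().apply(T['jx']))"
```

```text
t 8.85 mouth-tip(tool) [-0.0001  0.     -0.017 ] axerr [0.03 0.12 0.13] F jig [-1.2 -0.4  7.1] along tool [-0.4  2.3 -6.8]
[-0.00105811  0.88272177  0.46989485]
```

Request:
step_arm --plan '[{"dx": 0,"dy": 0.035,"dz": 0.019,"rx": 0,"ry": 0,"rz": 0,"claw": 1},{"dx": 0,"dy": 0.044,"dz": 0.024,"rx": 0,"ry": 0,"rz": 0,"claw": 1},{"dx": 0,"dy": 0.053,"dz": 0.028,"rx": 0,"ry": 0,"rz": 0,"claw": 1},{"dx": 0,"dy": 0,"dz": 0,"rx": 0,"ry": 0,"rz": 0,"claw": 1}]'

```text
time_s: 9.25
ee_pos: [0.4984, -0.2349, 0.1586]
eef_rot: [2.652, 0.003, 2.52]
force: [0.5, -0.3, 5.2]
grip_width: 0.0243
grip_force: 50.0
```

```bash
python3 -c "
from h import *
st()"
```

```text
t 9.25 mouth-tip(tool) [-0.0003 -0.0136 -0.0244] axerr [0.03 0.1  0.15] F jig [ 0.  -0.6  5.2] along tool [-0.6  2.5 -4.6]
```

Request:
step_arm --plan '[{"dx": 0,"dy": 0.06,"dz": 0.036,"rx": 0,"ry": 0,"rz": 0,"claw": 1},{"dx": 0,"dy": 0.07,"dz": 0.038,"rx": 0,"ry": 0,"rz": 0,"claw": 1},{"dx": 0,"dy": 0.07,"dz": 0.038,"rx": 0,"ry": 0,"rz": 0,"claw": 1},{"dx": 0,"dy": 0.044,"dz": 0.024,"rx": 0,"ry": 0,"rz": 0,"claw": 1},{"dx": 0,"dy": 0,"dz": 0,"rx": 0,"ry": 0,"rz": 0,"claw": 1}]'

```text
time_s: 9.75
ee_pos: [0.5147, -0.2122, 0.1581]
eef_rot: [2.652, 0.003, 2.52]
force: [0.5, -0.6, 4.4]
grip_width: 0.0243
grip_force: 50.0
```

```bash
python3 -c "
from h import *
st(); p=viewer.camera('top'); cv2.imwrite('pics/t3.png',cv2.resize(p['img'][135:255,260:390,::-1],None,fx=5,fy=5))"
```

```text
t 9.75 mouth-tip(tool) [-0.0002 -0.0381 -0.038 ] axerr [0.03 0.11 0.16] F jig [-0.2 -0.8  4.4] along tool [-0.8  1.9 -4. ]
```

View pics/t3.png

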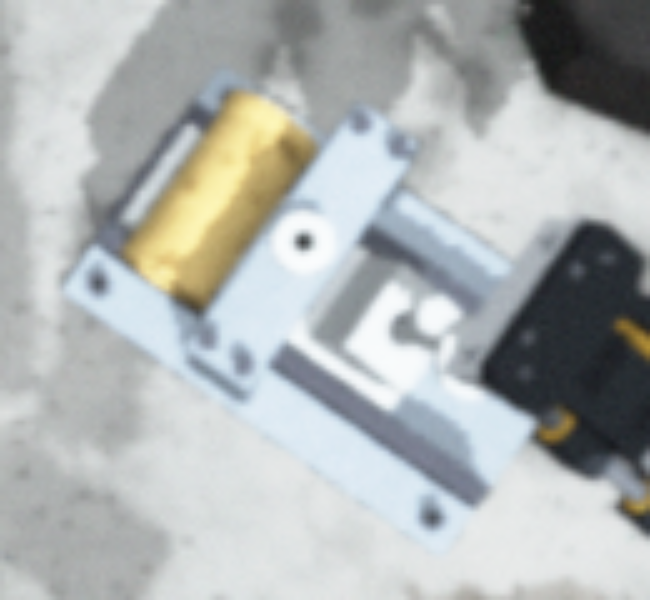

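The carrier has moved about halfway and the bush is still in its nest, at (225,195) in the crop. I'll keep pushing.

Request:
step_arm --plan '[{"dx": 0,"dy": 0.06,"dz": 0.037,"rx": 0,"ry": 0,"rz": 0,"claw": 1},{"dx": 0,"dy": 0.07,"dz": 0.039,"rx": 0,"ry": 0,"rz": 0,"claw": 1},{"dx": 0,"dy": 0.07,"dz": 0.039,"rx": 0,"ry": 0,"rz": 0,"claw": 1},{"dx": 0,"dy": 0.05,"dz": 0.027,"rx": 0,"ry": 0,"rz": 0,"claw": 1},{"dx": 0,"dy": 0.035,"dz": 0.019,"rx": 0,"ry": 0,"rz": 0,"claw": 1},{"dx": 0,"dy": 0,"dz": 0,"rx": 0,"ry": 0,"rz": 0,"claw": 1}]'

```text
time_s: 10.4
ee_pos: [0.5332, -0.1876, 0.1581]
eef_rot: [2.655, 0.005, 2.52]
force: [-12.1, -11.2, 17.8]
grip_width: 0.0241
grip_force: 50.1
```

```bash
python3 -c "
from h import *
st(); o=telemetry.get_obs(); print(Ro.from_euler('z',-54.3,degrees=True).apply(o['ee_pos']-np.array([.4894,-.2476,.1588])))"
```

```text
t 10.4 mouth-tip(tool) [ 0.0007 -0.0651 -0.0523] axerr [-0.15  0.24  0.2 ] F jig [-16.2   3.3  17.8] along tool [  3.2  -6.  -23.3]
[ 0.07434144 -0.00056861 -0.00067278]
```

Request:
step_arm --plan '[{"dx": 0,"dy": 0,"dz": 0,"rx": 0,"ry": 0,"rz": 0,"claw": 1},{"dx": 0,"dy": -0.02,"dz": -0.01,"rx": 0,"ry": 0,"rz": 0,"claw": 1},{"dx": 0,"dy": 0,"dz": -0.05,"rx": 0,"ry": 0,"rz": 0,"claw": 1},{"dx": 0,"dy": 0,"dz": -0.1,"rx": 0,"ry": 0,"rz": 0,"claw": 1},{"dx": 0,"dy": 0,"dz": -0.2,"rx": 0,"ry": 0,"rz": 0,"claw": 1},{"dx": 0,"dy": 0,"dz": -0.3,"rx": 0,"ry": 0,"rz": 0,"claw": 1},{"dx": 0,"dy": 0,"dz": -0.3,"rx": 0,"ry": 0,"rz": 0,"claw": 1},{"dx": 0,"dy": 0,"dz": 0,"rx": 0,"ry": 0,"rz": 0,"claw": 1}]'

```text
time_s: 11.2
ee_pos: [0.5058, -0.2255, 0.2437]
eef_rot: [2.654, 0.007, 2.519]
force: [0.5, 0.6, -0.8]
grip_width: 0.0241
grip_force: 50.0
```

```bash
python3 - <<'E'
from h import *
st(); p=viewer.camera('top'); cv2.imwrite('pics/t4.png',cv2.resize(p['img'][135:255,260:390,::-1],None,fx=5,fy=5))
P=(cloud(p).reshape(-1,3)-[.5678,-.1396,0])@Ro.from_euler('z',54.3,degrees=True).as_matrix()
k=(P[:,2]>.072)&(P[:,2]<.09)&(abs(P[:,1])<.055)
b=P[k&(P[:,0]>.036)]; print("bush",len(b),b.min(0),b.max(0))
k=(P[:,2]>.06)&(P[:,2]<.09)&(abs(P[:,1])<.02)&(P[:,0]<-.005)&(P[:,0]>-.06); print("block",P[k].min(0),P[k].max(0))
o=telemetry.get_obs(); print(o["ee_pos"]);
rows([.56,-.12,.29],DOWN,6)
o=dict(ee_pos=[.56,-.12,.29],eef_rot=DOWN.as_euler('xyz'))
rows([.4848,.1505,.26],DOWN,7,o)
E
```

```text
t 11.2 mouth-tip(tool) [ 0.0012 -0.0639  0.0452] axerr [-0.04  0.33  0.18] F jig [ 0.8 -0.  -0.8] along tool [0.  0.3 1. ]
bush 1105 [ 0.06796349 -0.05492769  0.07202214] [0.6706611  0.05362405 0.08994244]
block [-0.03252669 -0.01997534  0.06535012] [-0.00511678  0.01994164  0.08468288]
[ 0.5057026  -0.22460021  0.24150337]
{'dx': 0.028, 'dy': 0.21, 'dz': 0.02, 'rx': 0.052, 'ry': 0.0, 'rz': 0.0}
{'dx': 0.028, 'dy': 0.211, 'dz': 0.003, 'rx': 0.052, 'ry': 0.0, 'rz': 0.0}
{'dx': 0.028, 'dy': 0.21, 'dz': -0.014, 'rx': 0.052, 'ry': 0.0, 'rz': 0.0}
{'dx': 0.028, 'dy': 0.208, 'dz': -0.032, 'rx': 0.052, 'ry': 0.0, 'rz': 0.0}
{'dx': 0.028, 'dy': 0.205, 'dz': -0.048, 'rx': 0.052, 'ry': 0.0, 'rz': 0.0}
{'dx': 0.028, 'dy': 0.2, 'dz': -0.065, 'rx': 0.052, 'ry': 0.0, 'rz': 0.0}
{'dx': 0.313, 'dy': 0.251, 'dz': 0.043, 'rx': 0.0, 'ry': -0.0, 'rz': 0.0}
{'dx': 0.313, 'dy': 0.251, 'dz': 0.043, 'rx': 0.0, 'ry': -0.0, 'rz': 0.0}
{'dx': 0.313, 'dy': 0.251, 'dz': 0.043, 'rx': 0.0, 'ry': -0.0, 'rz': 0.0}
{'dx': 0.313, 'dy': 0.251, 'dz': 0.043, 'rx': 0.0, 'ry': -0.0, 'rz': 0.0}
{'dx': 0.313, 'dy': 0.251, 'dz': 0.043, 'rx': 0.0, 'ry': -0.0, 'rz': 0.0}
{'dx': 0.313, 'dy': 0.251, 'dz': 0.043, 'rx': 0.0, 'ry': -0.0, 'rz': 0.0}
{'dx': 0.313, 'dy': 0.251, 'dz': 0.043, 'rx': 0.0, 'ry': -0.0, 'rz': 0.0}
```

View pics/t4.png

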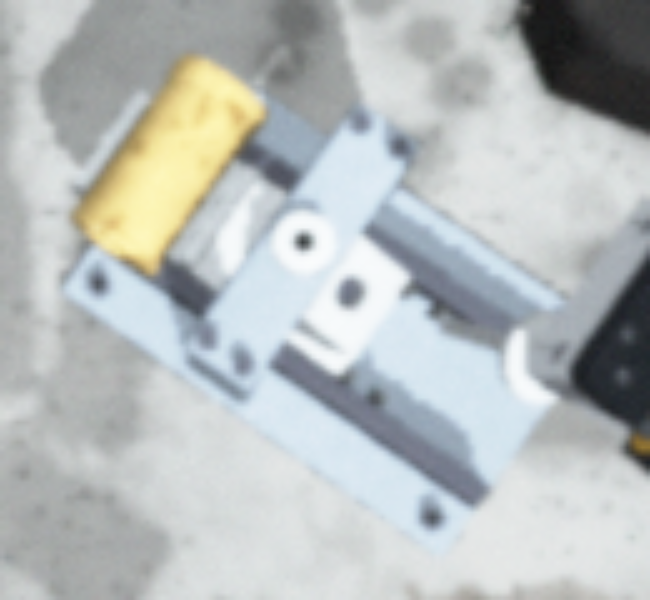

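The carrier is at its far stop: the block moved 75 mm, and the bush lies in its nest at (170,165) in the crop. Now I'll carry the pin back.

Request:
step_arm --plan '[{"dx": 0.03,"dy": 0.21,"dz": 0.02,"rx": 0.052,"ry": 0,"rz": 0,"claw": 1},{"dx": 0.03,"dy": 0.21,"dz": 0,"rx": 0.052,"ry": 0,"rz": 0,"claw": 1},{"dx": 0.03,"dy": 0.21,"dz": -0.015,"rx": 0.052,"ry": 0,"rz": 0,"claw": 1},{"dx": 0.03,"dy": 0.21,"dz": -0.03,"rx": 0.052,"ry": 0,"rz": 0,"claw": 1},{"dx": 0.03,"dy": 0.205,"dz": -0.05,"rx": 0.052,"ry": 0,"rz": 0,"claw": 1},{"dx": 0.03,"dy": 0.2,"dz": -0.065,"rx": 0.052,"ry": 0,"rz": 0,"claw": 1}]'

```text
time_s: 11.85
ee_pos: [0.5592, -0.1172, 0.2882]
eef_rot: [-3.136, 0.001, 2.52]
force: [0.1, 0.1, -1.5]
grip_width: 0.0242
grip_force: 50.0
```

Request:
step_arm --plan '[{"dx": 0.31,"dy": 0.25,"dz": 0.04,"rx": 0,"ry": 0,"rz": 0,"claw": 1},{"dx": 0.31,"dy": 0.25,"dz": 0.04,"rx": 0,"ry": 0,"rz": 0,"claw": 1},{"dx": 0.31,"dy": 0.25,"dz": 0.04,"rx": 0,"ry": 0,"rz": 0,"claw": 1},{"dx": 0.31,"dy": 0.25,"dz": 0.04,"rx": 0,"ry": 0,"rz": 0,"claw": 1},{"dx": 0.31,"dy": 0.25,"dz": 0.04,"rx": 0,"ry": 0,"rz": 0,"claw": 1},{"dx": 0.31,"dy": 0.25,"dz": 0.04,"rx": 0,"ry": 0,"rz": 0,"claw": 1},{"dx": 0.31,"dy": 0.25,"dz": 0.04,"rx": 0,"ry": 0,"rz": 0,"claw": 1},{"dx": 0,"dy": 0,"dz": 0,"rx": 0,"ry": 0,"rz": 0,"claw": 1},{"dx": 0,"dy": 0,"dz": 0,"rx": 0,"ry": 0,"rz": 0,"claw": 1}]'

```text
time_s: 12.75
ee_pos: [0.484, 0.1507, 0.2593]
eef_rot: [-3.138, 0.001, 2.522]
force: [1.2, 0.0, -1.4]
grip_width: 0.0239
grip_force: 50.0
```

```bash
python3 - <<'E'
from h import *
o=telemetry.get_obs();print(o["ee_pos"],o["eef_rot"],o["time_s"])
rows([.484,.1508,.2658],DOWN,1)
p=viewer.camera("side"); w=cloud(p).reshape(-1,3)
S=(abs(w[:,0]-o["ee_pos"][0])<.04)&(abs(w[:,1]-o["ee_pos"][1])<.04)&(w[:,2]>.1)
dz=o["ee_pos"][2]-.2658
for z in np.arange(.146,.25,.008):
    q=w[S&(abs(w[:,2]-z-dz)<.004)]
    if len(q): print(z.round(3),len(q),(q[:,:2].mean(0)-o["ee_pos"][:2]+[.484,.1508]).round(4),np.ptp(q[:,0]).round(3))
E
```

```text
[0.48404463 0.15065634 0.25934033] [-3.13831892e+00  7.00563321e-04  2.52212505e+00] 12.75
{'dx': 0.001, 'dy': 0.001, 'dz': -0.065, 'rx': -0.002, 'ry': 0.0, 'rz': 0.002}
0.154 1 [0.4821 0.1521] 0.0
0.162 20 [0.4816 0.1538] 0.008
0.17 22 [0.4812 0.1534] 0.007
0.178 18 [0.4814 0.1534] 0.007
0.186 16 [0.4813 0.1542] 0.006
0.194 17 [0.481  0.1538] 0.005
0.202 21 [0.4817 0.1542] 0.007
0.21 23 [0.4812 0.1538] 0.007
0.218 19 [0.4813 0.1538] 0.007
0.226 42 [0.4775 0.1643] 0.031
0.234 115 [0.4805 0.1568] 0.035
0.242 49 [0.479  0.1601] 0.024
```

Request:
step_arm --plan '[{"dx": 0.001,"dy": 0.001,"dz": 0.2,"rx": -0.002,"ry": 0,"rz": 0.002,"claw": 1},{"dx": 0,"dy": 0,"dz": 0.25,"rx": 0,"ry": 0,"rz": 0,"claw": 1},{"dx": 0,"dy": 0,"dz": 0.2,"rx": 0,"ry": 0,"rz": 0,"claw": 1},{"dx": 0,"dy": 0,"dz": 0.2,"rx": 0,"ry": 0,"rz": 0,"claw": 1},{"dx": 0,"dy": 0,"dz": 0.2,"rx": 0,"ry": 0,"rz": 0,"claw": 1},{"dx": 0,"dy": 0,"dz": 0.15,"rx": 0,"ry": 0,"rz": 0,"claw": 1},{"dx": 0,"dy": 0,"dz": 0.07,"rx": 0,"ry": 0,"rz": 0,"claw": 1},{"dx": 0,"dy": 0,"dz": 0.04,"rx": 0,"ry": 0,"rz": 0,"claw": 1},{"dx": 0,"dy": 0,"dz": 0,"rx": 0,"ry": 0,"rz": 0,"claw": 1},{"dx": 0,"dy": 0,"dz": 0,"rx": 0,"ry": 0,"rz": 0,"claw": 1}]'

```text
time_s: 13.8
ee_pos: [0.4853, 0.1499, 0.1302]
eef_rot: [3.139, 0.003, 2.516]
force: [-0.6, -0.0, -0.9]
grip_width: 0.0242
grip_force: 50.0
```

Request:
step_arm --plan '[{"dx": 0,"dy": 0,"dz": 0.02,"rx": 0,"ry": 0,"rz": 0,"claw": 1},{"dx": 0,"dy": 0,"dz": 0.015,"rx": 0,"ry": 0,"rz": 0,"claw": 1},{"dx": 0,"dy": 0,"dz": 0,"rx": 0,"ry": 0,"rz": 0,"claw": 1},{"dx": 0,"dy": 0,"dz": 0,"rx": 0,"ry": 0,"rz": 0,"claw": 1}]'

```text
time_s: 14.2
ee_pos: [0.4852, 0.1501, 0.1263]
eef_rot: [3.14, 0.002, 2.517]
force: [1.0, -0.4, 0.7]
grip_width: 0.0241
grip_force: 50.0
```

Seated: the upward force is growing and the height matches the grasp height. I'll open and rise.

Request:
step_arm --plan '[{"dx": 0,"dy": 0,"dz": 0,"rx": 0,"ry": 0,"rz": 0,"claw": 0.7},{"dx": 0,"dy": 0,"dz": 0,"rx": 0,"ry": 0,"rz": 0,"claw": 0.5},{"dx": 0,"dy": 0,"dz": 0,"rx": 0,"ry": 0,"rz": 0,"claw": 0},{"dx": 0,"dy": 0,"dz": 0,"rx": 0,"ry": 0,"rz": 0,"claw": 0},{"dx": 0,"dy": 0,"dz": 0,"rx": 0,"ry": 0,"rz": 0,"claw": 0},{"dx": 0,"dy": 0,"dz": 0,"rx": 0,"ry": 0,"rz": 0,"claw": 0},{"dx": 0,"dy": 0,"dz": 0,"rx": 0,"ry": 0,"rz": 0,"claw": 0},{"dx": 0,"dy": 0,"dz": 0,"rx": 0,"ry": 0,"rz": 0,"claw": 0}]'

```text
time_s: 15.0
ee_pos: [0.485, 0.15, 0.1261]
eef_rot: [3.14, 0.002, 2.516]
force: [1.0, -0.2, -0.6]
grip_width: 0.0808
grip_force: 0.0
```

Request:
step_arm --plan '[{"dx": 0,"dy": 0,"dz": -0.2,"rx": 0,"ry": 0,"rz": 0,"claw": 0},{"dx": 0,"dy": 0,"dz": -0.3,"rx": 0,"ry": 0,"rz": 0,"claw": 0},{"dx": 0,"dy": 0,"dz": -0.3,"rx": 0,"ry": 0,"rz": 0,"claw": 0},{"dx": 0,"dy": 0,"dz": -0.3,"rx": 0,"ry": 0,"rz": 0,"claw": 0},{"dx": 0,"dy": 0,"dz": 0,"rx": 0,"ry": 0,"rz": 0,"claw": 0},{"dx": 0,"dy": 0,"dz": 0,"rx": 0,"ry": 0,"rz": 0,"claw": 0}]'

```text
time_s: 15.6
ee_pos: [0.4847, 0.15, 0.2361]
eef_rot: [3.14, 0.003, 2.516]
force: [-0.6, -0.4, -0.6]
grip_width: 0.0942
grip_force: 0.0
```

```bash
python3 - <<'E'
from h import *
p=viewer.camera("wrist"); w=cloud(p).reshape(-1,3)
S=(abs(w[:,0]-.484)<.06)&(abs(w[:,1]-.151)<.06)
for a,b,n in((.153,.166,"top"),(.08,.09,"stand"),(.091,.1,"flange")):
    q=w[S&(w[:,2]>a)&(w[:,2]<b)]
    if len(q): print(n,len(q),cv2.minAreaRect(q[:,:2].astype(np.float32)),q[:,2].mean())
p=viewer.camera("top")
P=(cloud(p).reshape(-1,3)-[.5678,-.1396,0])@Ro.from_euler('z',54.3,degrees=True).as_matrix()
k=(P[:,2]>.06)&(P[:,2]<.09)&(abs(P[:,1])<.02)&(P[:,0]<-.005)&(P[:,0]>-.06); print("block",P[k].min(0))
print(telemetry.get_obs()["grip_width"])
E
```

```text
top 882 ((0.4842991828918457, 0.14865335822105408), (0.024406518787145615, 0.02396446466445923), 37.01910400390625) 0.15676869500303406
stand 2641 ((0.4845844507217407, 0.14971327781677246), (0.06025420501828194, 0.06020631268620491), 15.277490615844727) 0.08725067265910247
flange 442 ((0.48071926832199097, 0.15094506740570068), (0.03475520387291908, 0.026920927688479424), 55.65181350708008) 0.09231261049888541
block [-0.0325179  -0.01987116  0.06501423]
0.09350706854310112
```

The pin is upright and seated about 1 mm from the hole's centre, and the carrier is at its stop.

```bash
python3 -c "
from station import hand_in
print(hand_in())"
```

```text
the job is handed in; nothing more can be done
None
```

I handed the job in at about 16 s of the 58 s: the carrier measured 75 mm out at its far stop, the bush looked in place in its nest, and the pin stands upright in its stand; `hand_in()` gave no verdict, and I didn't measure the sprung-up button or the bystanders at the end.

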